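Slide the sanding drum off the polisher's bent spindle and lay it in the drum rack

ROBOT

A 6-joint arm with a two-finger parallel gripper is mounted at the origin on the work surface. World frame = base frame: x ahead of the robot, y to its left, z up, the work surface at z = 0. Lengths are in mm, angles in rad, forces in N, time in s.
With the tool pointing down it reaches from about 350 to 775 mm from the base axis. Payload 7.3 kg.
Tool frame: the origin (TCP) lies at the centre of the arm's flange, where the gripper is bolted on; the fingertips stand 178 mm ahead of it and the grasp point (between the pads) lies 159 mm ahead of it; z points along the fingers, y is the direction in which the jaws open and shut (so a half turn about z gives the same grasp; the last joint's range is limited). The gripper opens to 92 mm and grips with 3 to 60 N. Pads are 19 mm wide; open, the fingers measure 130 mm over their backs; the gripper's body (75 mm by 190 mm) begins 47 mm behind the grasp point.
Start: joints at [-1.47, 0.342, 1.524, -0, 1.275, -0.146], TCP at [128.279, -509.09, 404.741] pointing down, gripper open.
Joint ranges: [-2.53, 2.53], [-0.77, 2.02], [0.04, 2.7], [-1, 4.14], [0.28, 2.66], [-3.11, 3.11]. Speed limits (rad/s): [2.57, 2.57, 3.14, 3.14, 3.14, 3.14].

INTERFACE

Orientations are given as [roll, pitch, yaw] about the fixed x, y, z axes, in that order (R = Rz(yaw) Ry(pitch) Rx(roll)).
In Python, from plant import get_obs, capture, close_job gives the robot as it stands. The module is installed in compiled form; this text tells all that it offers.
- The arm moves only by the shell command python3 -m pendant 'ROWS'. ROWS is JSON, a list of rows, each a list of 3 entries, a list of its own where there are three numbers: the shift along the tool's x, y, z in m, then the turn, a rotation vector about the tool's x, y, z in rad, then the finger opening in m, from 0 to 0.0918. In form: [[[tx, ty, tz], [wx, wy, wz], fingers], ...]. A call has 1 to 10 rows; each row is the pose to reach, as a shift and turn from the pose commanded when the call began, along the tool's axes at that moment; what a row does not reach only later rows make up. A row lasts 1/12 s, in which the tool goes at most 41.7 mm and 7.16 degrees, less where a joint would pass 70% of its speed; a pose out of reach is approached as far as the arm can. A call with a gripper value outside its range is refused whole. The fingers move at their own pace and stop on an object; the grip force is fixed at half the most. Time passes only in rows, so rows that repeat a pose let the fingers close. It gives the time, the measured TCP pose, the force and the opening at its end, in the units of the state.
- get_obs(): the state, without advancing time (a new reading comes with each control period).
- capture(name): name is "side" or "top" or "wrist"; returns a dict with "color" (400x640x3 uint8, red, green, blue), "mtx" (3x3 intrinsics, pixels), "rvec" (rotation vector, rad) and "tvec" (3), from world to camera coordinates, as OpenCV has them. Camera axes: x right, y down, z forward; pixel columns grow to the right and rows downward; lengths in mm; the calibration is good to about 2 mm. The wrist camera is an equidistant fisheye: a pixel r from the principal point sees the ray r / f radians off the axis. A picture is of the moment at which its call begins. There is no depth.
- close_job(): hands the job in, once; it reports no verdict.
The state is a dict: "time": time; "joint_positions": joint angles; "dq": joint speeds; "tau": joint torques, N m; "tool_pos": TCP position; "tcp_rot": TCP orientation; "contact_force": force on the tool from outside, world axes, zero at the start; "moment": the same for the moment, N m; "grip_width": finger opening in mm.
Only numpy, scipy, OpenCV 4.12 (cv2) and the standard library are available. Lean on these libraries where they do the work, as an engineer would, in place of code of your own. Each camera call takes 0.05 s, during which the arm holds its last target. There are 200 camera calls.

TASK

Change-over on the bench polisher: nut and outer flange are already off, so slide the sanding drum off the open end of its spindle and lay it in the empty bay of the wooden drum rack, resting level on both dowels. The threaded end of the spindle is slightly bent and its thread and the drum's soft bore bruise easily, so take hold without shoving it and feel your way along the thread: keep the drum riding lightly, with never more than a light finger push (7 N) on it, and set it down gently. Leave the two drums already in the rack and the flange and nut on the bench where they are.

Things in the scene. Friction and masses are not known exactly. Their poses are not given: they have to be found in the camera images.
- drum: The sanding drum to take off: brown abrasive band on a black rubber body, 50 mm across, 40 mm long, 0.19 to 0.25 kg. Origin at its centre, y axis along its axle. Hollow at both ends: only the middle 16 mm has a bore, 17.5 mm, which hangs on the 16 mm spindle (1.5 mm play), 1 to 9 mm clear of the inner flange, free to turn and slide. Can be pinched from above across its diameter.
- polisher: Grey bench polisher, fixed. Origin on the bench below the drum's seat, z up, +y along the spindle to its open end, -y to the motor. Spindle line 140 mm above the origin; inner flange 40 mm across, its face at y = -25 mm; behind it a neck 40 mm across, then, from y = -114 mm, the motor, 124 mm across (a box on it reaches 226 mm up). A drum centred at y = +134 mm is wholly off.
- spindle_end (a point): Where the middle of the spindle's open end would be if it were straight (y = +114 mm, 140 mm up on the polisher; axes as there). The spindle is true up to y = +24 mm; from there its threaded part runs straight but about 4 degrees off line, up, down, sideways or between, which is not measured: the real end lies 5 to 7 mm off. The spindle is locked and does not give.
- rack: Wooden drum rack, fixed. Origin on the bench under the middle of its base (130 x 210 x 12 mm). Three bays, 60 mm apart along its y axis, between four 12 mm boards whose bevelled tops are 58 mm up. A bay is 48 mm wide; a drum lies in it, axle along y, on two 16 mm dowels along y at x = +18 and -18 mm, their centres 26 mm up.
- bay (a point): The empty bay, at the -y end of the rack: the point where the centre of the 50 mm drum is when it lies on both dowels (53.7 mm above the bench), midway between the boards. Axes as the rack: the drum's axle lies along y, z up.
- spare_drum: Another 50 x 40 mm drum lying in the bay at the +y end of the rack. Origin at its centre. Leave alone.
- small_drum: A drum 40 mm across and 40 mm long lying in the middle bay; its top is 67 mm above the bench. Origin at its centre. Leave alone.
- flange: The loose outer clamping flange, a steel ring 40 mm across, 8 mm high, lying on the bench. Origin at the centre of its underside. Leave alone.
- nut: The loose hexagonal spindle nut, 28 mm wide, 13 mm high, lying on the bench. Origin at the centre of its underside. Leave alone.
There are look-alikes about, which are no part of the job. Leave any red or yellow look-alike of the drum alone.

How it is judged:
By the outcome, as a careful person would: the job done as asked, in the order asked, and still so for the second after the job is handed in, with the robot touching nothing.
It also fails if it takes over 72 s, if anything falls off the work surface, if the arm or the gripper's body presses on something with over 40 N, if the wrist force passes 120 N, or if a joint passes its speed limit or range.

## Working session

There is one attempt and no reset: what is moved stays moved. The work goes in short steps, Python scripts to look and compute and a shell command to move; the robot and the scene stay as the last step left them, time stands still between calls to the robot, and variables do not carry over. Pictures are saved under pics/ and viewed, about 8 in all and at most 12, crops included, and the job is handed in when it is done.

```bash
mkdir -p pics; cat > h.py <<'E'
import numpy as np, cv2
from plant import get_obs, capture
E
python3 - <<'E'
from h import *
import pickle
o=get_obs(); print(o)
for n in("side","top"):
    c=capture(n); pickle.dump(c,open(n+'.pkl','wb')); cv2.imwrite(f'pics/{n}0.png',c['color'][:,:,::-1]); print(n,c['mtx'],c['rvec'],c['tvec'])
E
```

```text
{'time': 0.0, 'joint_positions': array([-1.46999767e+00,  3.42743619e-01,  1.52502977e+00, -2.02120923e-05,
        1.27540277e+00, -1.46022113e-01]), 'dq': array([ 0.00010065, -0.00042536, -0.0003246 ,  0.00090864, -0.00082118,
       -0.00025323]), 'tau': array([-7.35075378e-05, -4.31246281e+01, -2.44226897e+01,  7.17032701e-02,
        5.58798818e-02, -1.08195322e-04]), 'tool_pos': array([ 128.26302701, -508.95038746,  404.02944966]), 'tcp_rot': array([-3.14002319e+00, -2.11284514e-04,  2.46826506e-01]), 'contact_force': array([ 0.75897785,  0.3597061 , -0.30887997]), 'moment': array([-0.03659027, -0.0225501 ,  0.01942855]), 'grip_width': 91.84982659966249}
side [[476.33577365   0.         315.97210936]
 [  0.         476.33577365 204.63928256]
 [  0.           0.           1.        ]] [ 2.39595471 -0.32482444  0.11673368] [-501.05080286  201.65376178 1013.5502628 ]
top [[495.37742715   0.         322.26031631]
 [  0.         495.37742715 198.02367151]
 [  0.           0.           1.        ]] [ 2.17110193 -2.13719068  0.15699791] [  30.0550429   550.79969736 1102.568792  ]
```

View pics/top0.png

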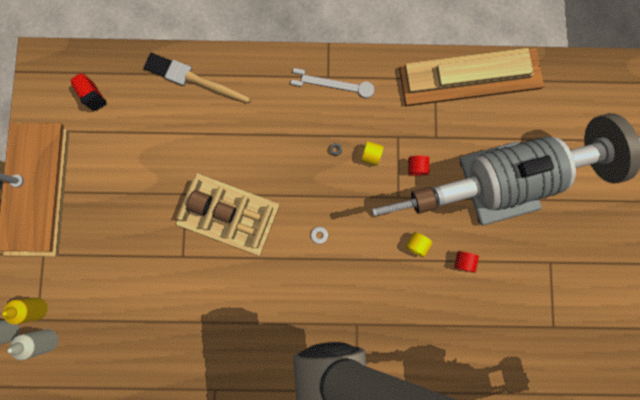

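View pics/side0.png

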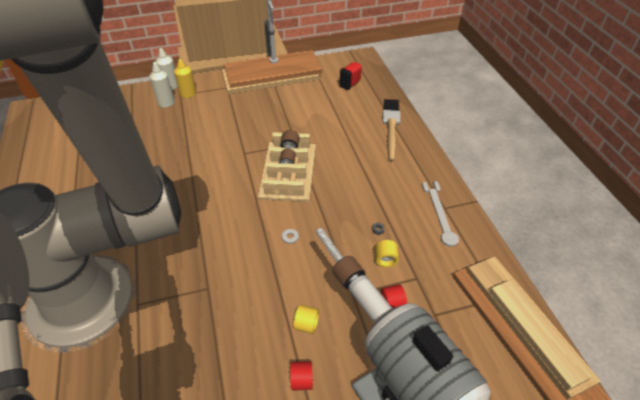

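The top view shows the brown drum on the spindle at (425,200), with the open spindle end at (376,212). The rack is around (228,214), with its empty bay near (255,222). The look-alikes are yellow at (372,153) and (420,244) and red at (418,165) and (466,262). Only the brown drum hangs on the polisher spindle, so that is the one to take. I'll confirm it in an enlarged crop.

```bash
python3 - <<'E'
from h import *
import pickle
t=pickle.load(open('top.pkl','rb'))['color'][:,:,::-1]; s=pickle.load(open('side.pkl','rb'))['color'][:,:,::-1]
a=cv2.resize(t[165:265,355:515],None,fx=5,fy=5,interpolation=cv2.INTER_CUBIC)[:,:800]
cv2.imwrite('pics/tc1.png',a)
b=cv2.resize(t[165:265,165:285],None,fx=5,fy=5,interpolation=cv2.INTER_CUBIC)
c=np.zeros((600,800,3),np.uint8); 
d=cv2.resize(t[170:260,170:285],(460,360),interpolation=cv2.INTER_CUBIC) # x4
c[:360,:460]=d
e=cv2.resize(s[120:205,250:330],(320,340),interpolation=cv2.INTER_CUBIC) # x4
c[:340,470:790]=e
f=cv2.resize(s[222:282,310:410],(400,240),interpolation=cv2.INTER_CUBIC) #x4
c[360:600,:400]=f
cv2.imwrite('pics/c2.png',c)
E
```

```text
(no output)
```

View pics/tc1.png

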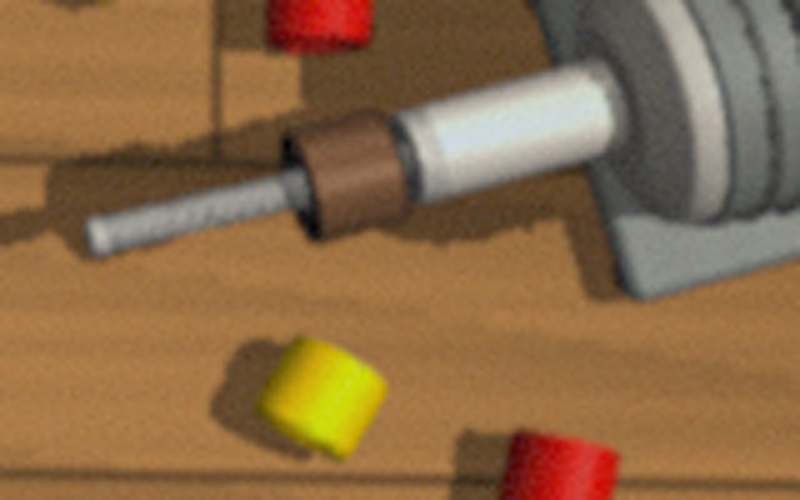

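View pics/c2.png

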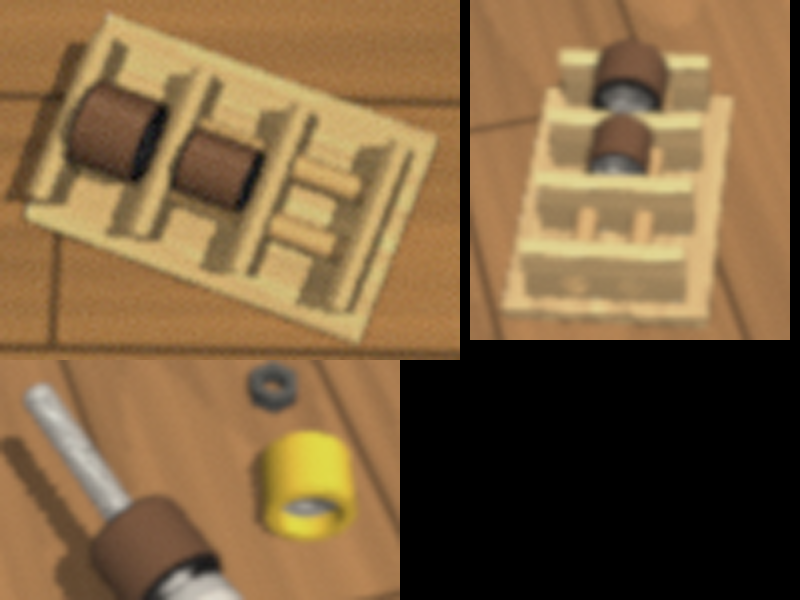

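Confirmed: the brown drum hangs on the spindle. The rack's bay at the right-hand end of the top view is empty, with its dowels visible. Next I'll take a side crop of the spindle for triangulation.

```bash
python3 - <<'E'
from h import *
import pickle
s=pickle.load(open('side.pkl','rb'))['color'][:,:,::-1]
a=cv2.resize(s[222:322,310:410],None,fx=6,fy=6,interpolation=cv2.INTER_CUBIC)
cv2.imwrite('pics/sc.png',a)
E
```

```text
(no output)
```

View pics/sc.png

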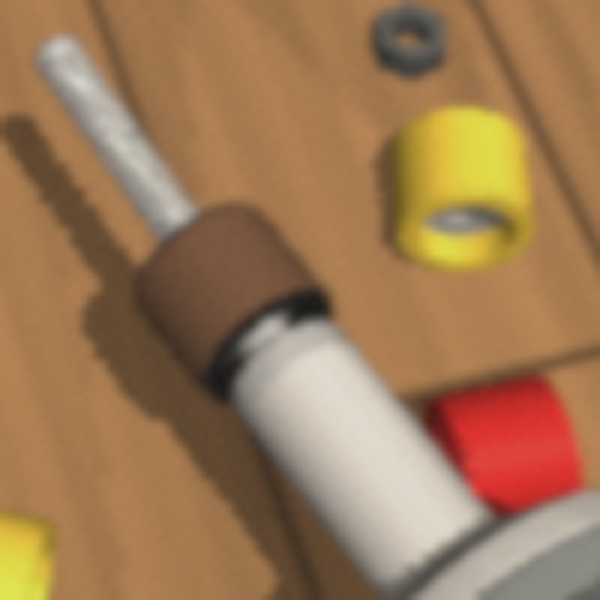

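```bash
cat > fit.py <<'E'
from h import *
import pickle
from scipy.optimize import least_squares
cam={n:pickle.load(open(n+'.pkl','rb')) for n in('top','side')}
for c in cam.values():
    c['R']=cv2.Rodrigues(c['rvec'])[0]; c['C']=-c['R'].T@c['tvec']
def proj(n,p,off=(0,0)):
    c=cam[n]; return cv2.projectPoints(np.atleast_2d(np.array(p,float)),c['rvec'],c['tvec'],c['mtx'],None)[0][:,0]+off
def sil(n,P,d,r):
    w=cam[n]['C']-P; w=w-d*(w@d); L=np.linalg.norm(w); w/=L; v=np.cross(d,w); a=np.arccos(r/L)
    return [r*(np.cos(a)*w+s*np.sin(a)*v) for s in(1,-1)]
T=lambda x,y:np.array([(x+.5)/5-.5+355,(y+.5)/5-.5+165]); S=lambda x,y:np.array([(x+.5)/6-.5+310,(y+.5)/6-.5+222])
Q=lambda x,y:np.array([(x+.5)/4-.5+170,(y+.5)/4-.5+170]); Q2=lambda x,y:np.array([(x+.5)/4-.5+250,(y+.5)/4-.5+120])
# (cam, cylinder, [edge pts], [edge pts]) 
lines=[('top','neck',[T(410,111),T(595,63)],[T(430,200),T(610,147)]),
('top','drum',[T(300,133),T(380,112)],[T(325,239),T(400,214)]),
('top','thr',[T(95,218),T(270,178)],[T(105,253),T(285,204)]),
('side','neck',[S(245,405),S(385,580)],[S(345,337),S(480,505)]),
('side','drum',[S(145,305),S(207,390)],[S(270,220),S(325,292)]),
('side','thr',[S(45,70),S(160,235)],[S(84,50),S(193,210)])]
ends=[('top','neck',-25,[T(398,117),T(424,203)],1),('side','neck',-25,[S(236,392),S(333,322)],1),
('top','drum',20,[T(284,138),T(320,240)],1),('top','drum',-20,[T(386,111),T(410,212)],.5),
('side','drum',20,[S(142,298),S(262,214)],.4),('side','drum',-20,[S(213,396),S(328,297)],1),
('top','thr',114,[T(90,220),T(101,254)],1),('side','thr',114,[S(42,62),S(80,42)],.7)]
def model(q):
    x,y,yaw,yd,ax,az=q[:6]; d=np.array([-np.sin(yaw),np.cos(yaw),0]); l=np.array([np.cos(yaw),np.sin(yaw),0]); z=np.array([0,0,1.])
    O=np.array([x,y,140.]); t=d+ax*l+az*z; t/=np.linalg.norm(t)
    return O,d,l,z,{'neck':(O,d,20),'drum':(O+d*yd-.75*z,d,25),'thr':(O+24*d,t,8)}
def res(q):
    O,d,l,z,cy=model(q); off={'top':q[6:8],'side':q[8:10]}; r=[]
    for n,k,A,B in lines:
        P,dd,R=cy[k]; m=[]
        for e in sil(n,P,dd,R):
            p=proj(n,[P+e,P+e+50*dd],off[n]); u=p[1]-p[0]; u/=np.linalg.norm(u); m.append((p[0],np.array([-u[1],u[0]])))
        f=lambda pts,mm:[(x-mm[0])@mm[1] for x in pts]
        c1=f(A,m[0])+f(B,m[1]); c2=f(A,m[1])+f(B,m[0]); r+=min(c1,c2,key=lambda c:np.sum(np.square(c)))
    for n,k,s,pts,w in ends:
        P,dd,R=cy[k]; s=s-24 if k=='thr' else s
        p=proj(n,[P+e+s*dd for e in sil(n,P,dd,R)],off[n]).mean(0); p2=proj(n,[P,P+dd],off[n]); u=p2[1]-p2[0]; u/=np.linalg.norm(u)
        r.append(w*(np.mean(pts,0)-p)@u)
    return np.array(r+list(np.array(q[6:])*.5)+[(q[3])/8])
def rackres(q):
    x,y,yaw=q[:3]; c,s=np.cos(yaw),np.sin(yaw)
    W=lambda a,b,h:[x+c*a-s*b,y+s*a+c*b,h]
    r=[]
    for n,p,w in RP: r+=list(proj(n,[W(*w)],q[3:5] if n=='top' else q[5:7])[0]-p)
    return np.array(r+list(np.array(q[3:])*.5))
# rack corners: top, base top face z=12 ; +x up in image, +y left
RP=[('top',Q(108,14),(65,105,12)),('top',Q(437,135),(65,-105,12)),('top',Q(360,342),(-65,-105,0)),('top',Q(27,212),(-65,105,12)),
('side',Q2(505-470,303),(-65,-105,12)),('side',Q2(708-470,310),(65,-105,12)),('side',Q2(732-470,97),(65,105,12)),('side',Q2(549-470,90),(-65,105,12))]
if __name__=='__main__':
    np.set_printoptions(precision=2,suppress=True)
    for n in cam:
        print(n,cam[n]['C'])
    b=min((least_squares(res,[550,-200,yw,0,0,0,0,0,0,0]) for yw in(-.5,-.2,0,.2,.5)),key=lambda s:s.cost)
    J=np.linalg.inv(b.jac.T@b.jac); print('polisher',b.x,'sd',np.sqrt(np.diag(J))*.4); print(b.fun)
    O,d,l,z,cy=model(b.x); print('drum',cy['drum'][0],'dir',d,'bend at tip side/up mm',90*b.x[4:6])
    k=least_squares(rackres,[500,150,0,0,0,0,0]); print('rack',k.x,k.fun)
    yaw=k.x[2]; print('bay',k.x[0]+60*np.sin(yaw),k.x[1]-60*np.cos(yaw))
E
python3 fit.py
```

```text
top [ 394.28   47.   1167.17]
side [ 349.2  -638.05  888.79]
polisher [ 537.78 -174.61    0.29    2.22    0.04    0.03    1.09    0.34   -0.12
   -0.19] sd [1.15 1.27 0.   0.68 0.01 0.02 0.59 0.54 0.6  0.57]
[-0.53 -1.15  0.33  0.88 -1.25 -1.47  0.87  1.66 -0.42 -0.47  0.    1.44
  0.98  1.64 -0.77 -1.06  0.76  0.35 -0.59 -1.14  0.58  0.48 -0.21 -1.01
  0.2   0.66  0.4  -0.34 -0.25 -0.05 -0.65 -0.48  0.55  0.17 -0.06 -0.1
  0.28]
drum [ 537.15 -172.48  139.25] dir [-0.28  0.96  0.  ] bend at tip side/up mm [3.76 2.34]
rack [515.41 261.64  -0.34   0.9    0.53  -0.13   0.47] [-0.04 -0.89  0.62 -0.39  0.28  0.17 -1.08  0.98 -0.6   0.52  0.29  1.37
  0.44 -0.85 -0.09 -1.16  0.45  0.27 -0.07  0.24]
bay 495.3813619726995 205.07831603096565
```

```bash
python3 -m pendant '[[[0.036,-0.017,0],[0,0,-0.12],0.0918],[[0.072,-0.034,0],[0,0,-0.24],0.0918],[[0.108,-0.051,0],[0,0,-0.36],0.0918],[[0.144,-0.068,0],[0,0,-0.48],0.0918],[[0.18,-0.085,0],[0,0,-0.6],0.0918],[[0.216,-0.102,0],[0,0,-0.72],0.0918],[[0.252,-0.119,0],[0,0,-0.84],0.0918],[[0.288,-0.137,0],[0,0,-0.96],0.0918],[[0.324,-0.154,0],[0,0,-1.08],0.0918],[[0.36,-0.171,0],[0,0,-1.2],0.0918]]'
cat >> h.py <<'E'
from scipy.spatial.transform import Rotation as Ro
def rot(o): return Ro.from_euler('xyz',o['tcp_rot']).as_matrix()
def delta(pos,R=None,o=None):
    "shift (mm) and turn from measured pose to world TCP target"
    o=o or get_obs(); R0=rot(o); s=R0.T@(np.array(pos)-o['tool_pos'])
    w=Ro.from_matrix(R0.T@(R if R is not None else R0)).as_rotvec(); return s.round(2),w.round(4)
def Rdown(yaw): return Ro.from_euler('xyz',[np.pi,0,yaw]).as_matrix()
E
python3 - <<'E'
from h import *
print(delta([528,-140,404],Rdown(np.pi/2+.29)),get_obs()['tool_pos'])
E
```

```text
time: 0.93
tool_pos: [436.8, -253.6, 404.5]
tcp_rot: [-3.141, -0.0, 1.453]
contact_force: [0.4, -1.4, 0.8]
grip_width: 92.0
(array([123.55,  77.22,   0.52]), array([-4.00e-04, -2.00e-04, -4.08e-01])) [ 436.77135033 -253.60607613  404.54020226]
```

```bash
python3 -m pendant '[[[0.03,0.019,0],[0,0,-0.1],0.0918],[[0.06,0.038,0],[0,0,-0.2],0.0918],[[0.09,0.057,0],[0,0,-0.3],0.0918],[[0.1235,0.077,0],[0,0,-0.4],0.0918],[[0.1235,0.077,0],[0,0,-0.408],0.0918],[[0.1235,0.077,0],[0,0,-0.408],0.0918],[[0.1235,0.077,0],[0,0,-0.408],0.0918]]'
python3 - <<'E'
from h import *
import pickle
for i in range(2):
    o=get_obs(); print(o['tool_pos'],o['tcp_rot'],o['contact_force'])
    c=capture('wrist')
c['o']=o
pickle.dump(c,open('w1.pkl','wb')); cv2.imwrite('pics/w1.png',c['color'][:,:,::-1])
R=cv2.Rodrigues(c['rvec'])[0]; print(c['mtx'],'C',-R.T@c['tvec'],'axis',R[2],'right',R[0])
E
```

```text
time: 1.52
tool_pos: [527.0, -142.4, 404.2]
tcp_rot: [-3.14, -0.0, 1.854]
contact_force: [-0.7, 0.2, -0.3]
grip_width: 91.9
[ 527.04641224 -142.36988634  404.24670774] [-3.14034922e+00 -2.35083375e-04  1.85434102e+00] [-0.74125504  0.15448502 -0.28622066]
[ 526.78049305 -142.97126689  404.41530324] [-3.14060431e+00 -1.20924399e-04  1.85307466e+00] [-0.09361537 -0.0010258  -0.44447517]
[[309.70691629   0.         321.67159563]
 [  0.         309.70691629 199.41818165]
 [  0.           0.           1.        ]] C [505.90423243 -73.34204718 385.19254298] axis [ 0.07341578 -0.25661816 -0.96372052] right [ 9.60791094e-01  2.77272545e-01 -6.39130870e-04]
```

View pics/w1.png

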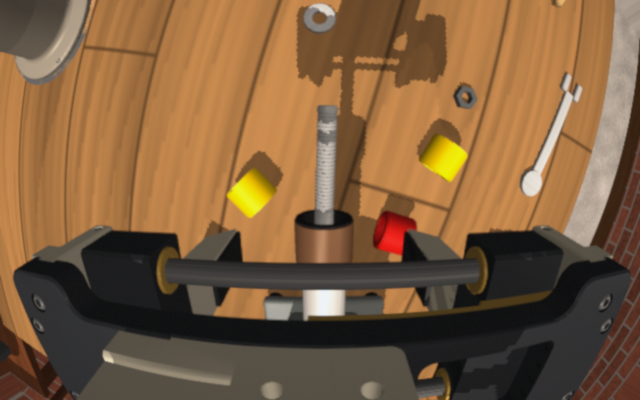

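The wrist view looks down on the spindle: tip at (327,108), drum front rim at (324,217), neck at (324,300). I'll shift sideways for an oblique view that shows the vertical bend.

```bash
python3 -m pendant '[[[-0.008,-0.036,0.01],[0,0,0],0.0918],[[-0.016,-0.072,0.02],[0,0,0],0.0918],[[-0.024,-0.108,0.03],[0,0,0],0.0918],[[-0.032,-0.144,0.04],[0,0,0],0.0918],[[-0.04,-0.18,0.05],[0,0,0],0.0918],[[-0.04,-0.2,0.06],[0,0,0],0.0918],[[-0.04,-0.2,0.06],[0,0,0],0.0918],[[-0.04,-0.2,0.06],[0,0,0],0.0918],[[-0.04,-0.2,0.06],[0,0,0],0.0918]]'
python3 - <<'E'
from h import *
import pickle
o=get_obs(); print(o['tool_pos'],o['tcp_rot'])
c=capture('wrist'); c['o']=o
pickle.dump(c,open('w2.pkl','wb'))
q=np.zeros((600,800,3),np.uint8)
w1=pickle.load(open('w1.pkl','rb'))['color']
q[:,:320]=cv2.resize(w1[100:250,285:365],(320,600),interpolation=cv2.INTER_CUBIC)
q[:,330:800]=cv2.resize(c['color'][60:260,460:617],(470,600),interpolation=cv2.INTER_CUBIC)
cv2.imwrite('pics/w2.png',q[:,:,::-1])
cv2.imwrite('pics/w2full.png',c['color'][:,:,::-1])
E
```

```text
time: 2.37
tool_pos: [346.5, -237.4, 345.3]
tcp_rot: [3.141, 0.001, 1.853]
contact_force: [0.3, -0.4, -0.2]
grip_width: 92.0
[ 346.47812768 -237.42125964  345.31084157] [3.14068565e+00 1.31151932e-03 1.85255240e+00]
```

View pics/w2.png

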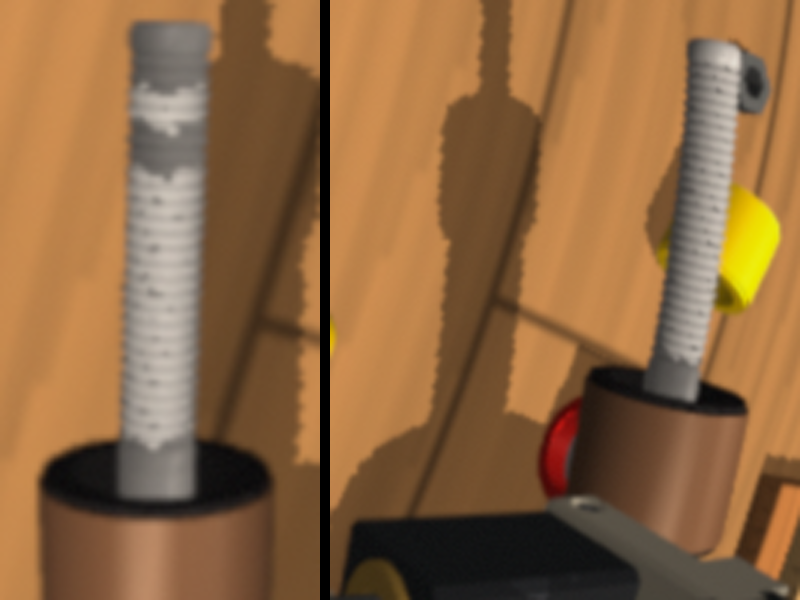

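The crops show clean edges. In w1 the thread centre runs from (157,480) to (170,30), leaning right. In w2 it runs from (679,360) to (715,47), with the drum edges at 584 to 738. I'll fit all four views jointly.

```bash
cat > fit2.py <<'E'
from h import *
import pickle, fit
from scipy.optimize import least_squares
np.set_printoptions(precision=2,suppress=True)
N=['top','side','w1','w2']; cam={n:pickle.load(open(n+'.pkl','rb')) for n in N}
for c in cam.values(): c['R']=cv2.Rodrigues(c['rvec'])[0]; c['C']=-c['R'].T@c['tvec']; c['f']=c['mtx'][0,0]
def ray(n,p):
    c=cam[n]; m=(np.array(p)-c['mtx'][:2,2])/c['f']
    if n[0]=='w': t=np.linalg.norm(m); v=np.array([*(m/t*np.sin(t)),np.cos(t)])
    else: v=np.array([*m,1.]); v/=np.linalg.norm(v)
    return c['R'].T@v
A=lambda x,y:((x+.5)/4-.5+285,(y+.5)/4-.5+100); B=lambda x,y:((x-330+.5)/2.9936-.5+460,(y+.5)/3-.5+60)
lines=[l+(.5,) for l in fit.lines]+[
('w1','thr',[A(131,40),A(132,100),A(125,250),A(120,430)],[A(211,40),A(208,100),A(203,250),A(197,430)],1),
('w1','drum',[A(42,500),A(46,590)],[A(272,500),A(271,590)],1),
('w2','thr',[B(690,50),B(672,250),B(655,360)],[B(741,55),B(722,240),B(703,360)],1),
('w2','drum',[B(586,400),B(580,485)],[B(746,415),B(729,540)],1)]
ends=[e for e in fit.ends]+[('w1','thr',114,[A(131,28),A(211,28)],1),('w2','thr',114,[B(690,43),B(741,52)],1),
('w1','drum',20,[A(42,478),A(272,478)],1),('w2','drum',20,[B(586,378),B(746,408)],1)]
def res(q):
    O,d,l,z,cy=fit.model(q); r=[]
    for n,k,P1,P2,w in lines:
        i=N.index(n); c=cam[n]; C=c['C']+q[6+6*i:9+6*i]; W=Ro.from_rotvec(q[9+6*i:12+6*i]/1000)
        P,dd,R=cy[k]; w0=C-P; w0=w0-dd*(w0@dd); L=np.linalg.norm(w0); w0/=L; v=np.cross(dd,w0); a=np.arccos(R/L)
        ns=[np.cos(a)*w0+s*np.sin(a)*v for s in(1,-1)]
        R1=[W.apply(ray(n,p)) for p in P1];R2=[W.apply(ray(n,p)) for p in P2]
        opt=[]
        for a1,a2 in((ns[0],ns[1]),(ns[1],ns[0])): opt.append([c['f']*w*x@a1 for x in R1]+[-c['f']*w*x@a2 for x in R2])
        r+=min(opt,key=lambda o:np.sum(np.square(o)))
    for n,k,s,pts,w in ends:
        i=N.index(n); c=cam[n]; C=c['C']+q[6+6*i:9+6*i]; W=Ro.from_rotvec(q[9+6*i:12+6*i]/1000)
        P,dd,R=cy[k]; s=s-24 if k=='thr' else s
        w0=C-P; w0=w0-dd*(w0@dd); w0/=np.linalg.norm(w0)
        v=P+s*dd-C; v/=np.linalg.norm(v); u=dd-v*(v@dd); u/=np.linalg.norm(u)
        r.append(w*.7*c['f']*np.mean([W.apply(ray(n,p)) for p in pts],0)@u)
    reg=np.array(q[6:]).reshape(4,6)/[2,2,2,2,2,2]
    m=np.hypot(q[4],q[5])*90
    return np.array(r+list(reg.ravel())+[q[3]/6,(m-6)/.8])
if __name__=='__main__':
    for az in(.05,-.05):
        b=least_squares(res,[537,-174,.29,1,.04,az]+[0]*24,x_scale='jac')
        sd=np.sqrt(np.diag(np.linalg.inv(b.jac.T@b.jac)))[:6]
        O,d,l,z,cy=fit.model(b.x); print('cost',b.cost,'pol',b.x[:4],'yaw',b.x[2].round(4),'tip side/up',b.x[4:6]*90,'sd',sd,sd[4:]*90); print('drum',cy['drum'][0])
    print(b.x[6:].reshape(4,6)); print(b.fun[:-26])
E
python3 fit2.py
```

```text
cost 14.944211900917237 pol [ 538.35 -174.76    0.3     0.82] yaw 0.3041 tip side/up [5.  3.4] sd [1.33 1.44 0.01 1.17 0.01 0.01] [1.05 1.13]
drum [ 538.1  -173.98  139.25]
cost 14.944211899843003 pol [ 538.35 -174.76    0.3     0.82] yaw 0.3041 tip side/up [5.  3.4] sd [1.33 1.44 0.01 1.17 0.01 0.01] [1.05 1.13]
drum [ 538.1  -173.98  139.25]
[[ 0.61  0.71  0.1   0.68 -0.65  0.37]
 [ 0.54 -0.54  0.03 -0.39 -0.41 -0.23]
 [ 0.77  0.47  1.59  0.01 -0.22  0.03]
 [-1.92 -0.64  0.32  0.13  0.37 -0.35]]
[-0.4  -0.99  0.03 -0.01 -0.57 -0.81  0.48  0.73 -0.08 -0.15  0.13  0.79
 -0.4  -0.4   0.46  0.89 -0.5  -0.15  0.19  0.58 -0.41 -0.38 -0.01  0.36
 -0.15 -0.86 -0.22 -0.2   0.49  0.65  0.34 -0.2  -0.69 -0.41  0.74  0.7
 -0.96 -0.6  -0.93  0.24  1.51  1.27  0.27 -2.27  2.06 -0.93 -0.11  0.4
  0.46 -0.14  0.    0.45 -0.61 -0.56 -0.02  0.26 -0.04 -0.29]
```

```bash
python3 - <<'E'
from h import *
print(delta([538.1,-174,375],Rdown(np.pi/2+.304)))
E
```

```text
(array([  7.21, 201.3 , -29.5 ]), array([ 0.0009,  0.0014, -0.021 ]))
```

```bash
python3 -m pendant '[[[0.001,0.025,-0.029],[0,0,-0.01],0.0918],[[0.002,0.062,-0.029],[0,0,-0.021],0.0918],[[0.004,0.1,-0.029],[0,0,-0.021],0.0918],[[0.006,0.138,-0.029],[0,0,-0.021],0.0918],[[0.007,0.176,-0.029],[0,0,-0.021],0.0918],[[0.007,0.201,-0.029],[0,0,-0.021],0.0918],[[0.007,0.201,-0.029],[0,0,-0.021],0.0918],[[0.007,0.201,-0.029],[0,0,-0.021],0.0918],[[0.007,0.201,-0.029],[0,0,-0.021],0.0918]]'
cat >> h.py <<'E'
def shot(fn,n='wrist'):
    import pickle
    o=get_obs(); c=capture(n); c['o']=o; pickle.dump(c,open(fn+'.pkl','wb')); return c
E
python3 - <<'E'
from h import *
for i in range(4):
    print(delta([538.1,-174,375],Rdown(np.pi/2+.304)),get_obs()['contact_force']); shot('w3')
c=shot('w3')['color']; cv2.imwrite('pics/w3.png',cv2.resize(c[100:320,200:440],None,fx=2.5,fy=2.5,interpolation=cv2.INTER_CUBIC)[:,:,::-1])
E
```

```text
time: 3.17
tool_pos: [537.4, -173.2, 373.5]
tcp_rot: [-3.141, -0.0, 1.877]
contact_force: [0.3, -0.1, -0.1]
grip_width: 91.8
(array([-0.95,  0.44, -1.49]), array([-0.0008, -0.0003,  0.0021])) [ 0.3206523  -0.06187471 -0.09889859]
(array([-0.72,  0.94, -1.31]), array([-0.0006, -0.0002,  0.0011])) [ 0.51311545 -0.01383955 -0.16561259]
(array([-0.52,  1.18, -1.1 ]), array([-0.0003,  0.0001,  0.0005])) [-0.22252556  0.00298691 -1.23376373]
(array([-0.39,  1.3 , -0.97]), array([-0.0001,  0.0002,  0.0001])) [ 0.18896028  0.80751845 -0.34010061]
```

View pics/w3.png

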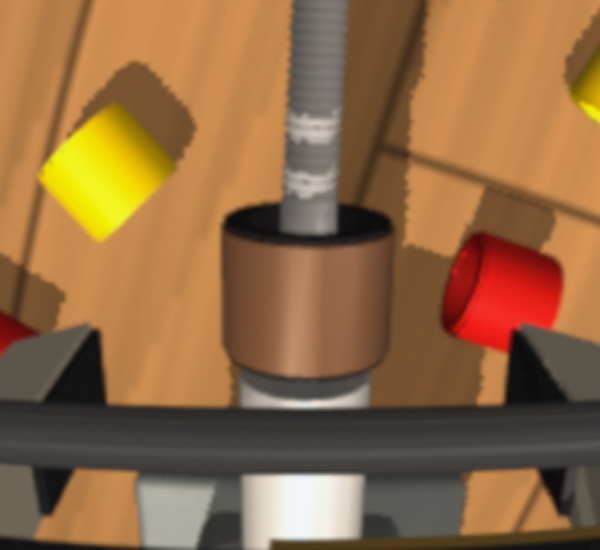

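```bash
python3 - <<'E'
import fit2
from fit2 import *
c=pickle.load(open('w3.pkl','rb')); c['R']=cv2.Rodrigues(c['rvec'])[0]; c['C']=-c['R'].T@c['tvec']; c['f']=c['mtx'][0,0]; cam['w3']=c
D=lambda x,y:((x+.5)/2.5-.5+200,(y+.5)/2.5-.5+100)
g=cv2.cvtColor(c['color'],cv2.COLOR_RGB2GRAY).astype(float)
R0=rot(c['o']); ty=R0[:,1]; tx=R0[:,0]
for nm,y,x1,x2,h in[('drum',250,222,394,139.25),('drum',350,226,387,139.25),('neck',490,243,363,140),('neck',525,243,363,140),('spin',225,281,338,140)]:
    v=ray('w3',D(x1,y))+ray('w3',D(x2,y)); p=c['C']+v*(h-c['C'][2])/v[2]; e=p-c['o']['tool_pos']
    print(nm,p,'tool-rel x,y',e@tx,e@ty)
    # edge refinement for neck/spin
    r=int(round(D(0,y)[1])); 
    for x in(x1,x2):
        u=int(round(D(x,y)[0])); s=np.abs(np.gradient(g[r-1:r+2].mean(0)))[u-4:u+5]; print('   edge',D(x,y)[0],(s@np.arange(u-4,u+5))/s.sum())
print(c['o']['tcp_rot'])
E
```

```text
drum [ 533.25 -161.94  139.25] tool-rel x,y 12.766767874635887 0.2661722435058449
   edge 288.5 288.0285204991088
   edge 357.3 356.6666666666667
drum [ 542.22 -192.06  139.25] tool-rel x,y -18.65599870023455 -0.18952909044754307
   edge 290.1 289.64238410596033
   edge 354.5 353.7947368421053
neck [ 556.06 -240.09  140.  ] tool-rel x,y -68.6218479278101 -1.3606657942022102
   edge 296.9 297.5109375
   edge 344.9 343.9145299145299
neck [ 560.33 -253.83  140.  ] tool-rel x,y -83.00683638617282 -1.3965693504496541
   edge 296.9 297.20327102803736
   edge 344.9 343.69461077844306
spin [ 531.38 -154.54  140.  ] tool-rel x,y 20.389984138534214 0.6937811104774078
   edge 312.1 312.19000000000005
   edge 334.9 333.93229901269393
[3.14 0.   1.87]
```

```bash
python3 -m pendant '[[[0,0,0.02],[0,0,0.007],0.09],[[0,0,0.04],[0,0,0.014],0.085],[[0,0,0.06],[0,0,0.014],0.08],[[0,0,0.07],[0,0,0.014],0.07],[[0,0,0.077],[0,0,0.014],0.06],[[0,0,0.077],[0,0,0.014],0.056],[[0,0,0.077],[0,0,0.014],0.056],[[0,0,0.077],[0,0,0.014],0.056]]'
python3 - <<'E'
from h import *
F=[];P=[]
for i in range(6):
    c=shot('w4'); o=get_obs(); F.append(o['contact_force']);P.append(o['tool_pos'])
np.set_printoptions(precision=2,suppress=True)
print(np.mean(F,0),np.std(F,0),P[0],P[-1],o['tcp_rot'],o['grip_width'])
cv2.imwrite('pics/w4.png',cv2.resize(c['color'][180:380,210:430],None,fx=3,fy=3,interpolation=cv2.INTER_CUBIC)[:,:,::-1])
E
```

```text
time: 4.08
tool_pos: [537.8, -173.9, 297.8]
tcp_rot: [3.14, 0.001, 1.862]
contact_force: [0.1, -0.5, -0.6]
grip_width: 56.8
[-0.22 -0.29  0.1 ] [0.41 0.59 0.41] [ 537.78 -173.86  297.87] [ 537.53 -173.7   297.15] [3.14 0.   1.86] 56.360978327505435
```

View pics/w4.png

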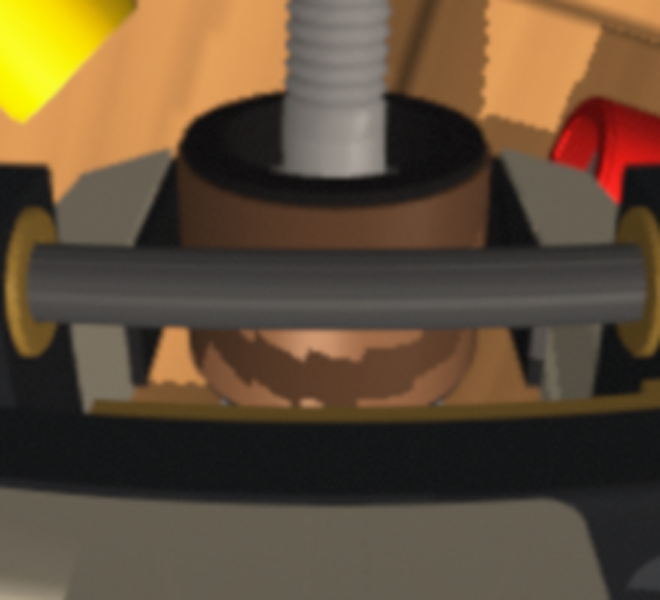

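The drum is centred between the pads: drum edges at 181 and 490, pad edges at 175 and 493. I'll close in small steps and watch the sideways force.

```bash
python3 -m pendant '[[[0,0,0],[0,0,0],0.054],[[0,0,0],[0,0,0],0.053],[[0,0,0],[0,0,0],0.052],[[0,0,0],[0,0,0],0.052]]'; python3 -m pendant '[[[0,0,0],[0,0,0],0.0513],[[0,0,0],[0,0,0],0.051]]';  python3 -m pendant '[[[0,0,0],[0,0,0],0.0507],[[0,0,0],[0,0,0],0.0505]]'; python3 -m pendant '[[[0,0,0],[0,0,0],0.0503],[[0,0,0],[0,0,0],0.0501]]'
```

```text
time: 4.72
tool_pos: [537.5, -173.7, 296.7]
tcp_rot: [-3.142, 0.0, 1.862]
contact_force: [0.6, 0.8, 0.5]
grip_width: 52.3
time: 4.88
tool_pos: [537.5, -173.7, 296.7]
tcp_rot: [-3.142, 0.0, 1.862]
contact_force: [-0.1, -0.7, 0.7]
grip_width: 51.1
time: 5.05
tool_pos: [537.5, -173.7, 296.7]
tcp_rot: [-3.142, 0.0, 1.862]
contact_force: [-0.3, 0.2, -0.1]
grip_width: 51.0
time: 5.22
tool_pos: [537.4, -173.7, 296.7]
tcp_rot: [-3.141, 0.0, 1.862]
contact_force: [-0.3, -0.1, -0.8]
grip_width: 50.0
```

```bash
python3 -m pendant '[[[0,0,0],[0,0,0],0.0499],[[0,0,0],[0,0,0],0.0497]]'; python3 -m pendant '[[[0,0,0],[0,0,0],0.049],[[0,0,0],[0,0,0],0.048]]';  python3 -m pendant '[[[0,0,0],[0,0,0],0.045],[[0,0,0],[0,0,0],0.045],[[0,0,0],[0,0,0],0.045]]'
cat > ft.py <<'E'
from h import *
import sys
F=[];M=[];P=[]
for i in range(int(sys.argv[1]) if len(sys.argv)>1 else 4):
    o=get_obs(); F.append(o['contact_force']);M.append(o['moment']);P.append(o['tool_pos']); capture('top')
R=rot(o); np.set_printoptions(precision=3,suppress=True)
print('F tool',R.T@np.mean(F,0),'M tool',R.T@np.mean(M,0),'pos',np.mean(P,0),'rot',o['tcp_rot'],o['grip_width'],o['time'])
E
python3 ft.py 6
```

```text
time: 5.38
tool_pos: [537.3, -173.8, 296.6]
tcp_rot: [-3.141, -0.0, 1.862]
contact_force: [-0.5, -0.9, -0.6]
grip_width: 50.2
time: 5.55
tool_pos: [537.4, -173.7, 296.6]
tcp_rot: [-3.141, -0.0, 1.862]
contact_force: [-0.7, -1.0, -0.1]
grip_width: 49.6
time: 5.8
tool_pos: [537.4, -173.7, 296.6]
tcp_rot: [-3.141, -0.0, 1.862]
contact_force: [-1.5, -1.0, -1.0]
grip_width: 49.4
F tool [-0.075 -1.318  0.739] M tool [ 0.107 -0.09  -0.003] pos [ 537.441 -173.695  296.647] rot [-3.141  0.     1.862] 49.638632099680976 6.05
```

```bash
python3 -m pendant '[[[0,-0.0002,-0.0004],[0,0,0],0.045],[[0,-0.0004,-0.0008],[0,0,0],0.045],[[0,-0.0004,-0.0008],[0,0,0],0.045],[[0,-0.0004,-0.0008],[0,0,0],0.045]]'; python3 ft.py 6
```

```text
time: 6.43
tool_pos: [537.2, -173.8, 297.5]
tcp_rot: [3.141, 0.0, 1.862]
contact_force: [-0.7, -0.2, -1.8]
grip_width: 49.4
F tool [0.125 0.253 2.076] M tool [-0.125 -0.04   0.016] pos [ 537.15  -173.781  297.492] rot [3.142 0.    1.862] 48.95189704240676 6.6833
```

The drum is now free on the spindle: Fz shows only its weight, about 2.1 N, and lateral force is near 0. I'll slide it along the straight part first.

```bash
python3 -m pendant '[[[0.001,0,0],[0,0,0],0.045],[[0.003,0,0],[0,0,0],0.045],[[0.005,0,0],[0,0,0],0.045],[[0.007,0,0],[0,0,0],0.045],[[0.009,0,0],[0,0,0],0.045],[[0.011,0,0],[0,0,0],0.045],[[0.012,0,0],[0,0,0],0.045],[[0.012,0,0],[0,0,0],0.045]]'; python3 ft.py 5
```

```text
time: 7.4
tool_pos: [533.6, -162.0, 297.6]
tcp_rot: [-3.142, 0.0, 1.862]
contact_force: [-0.1, 0.1, -2.0]
grip_width: 49.2
F tool [-0.112 -0.212  2.319] M tool [-0.098 -0.035  0.012] pos [ 533.667 -162.252  297.542] rot [3.142 0.    1.862] 49.12637141368077 7.6
```

```bash
python3 -m pendant '[[[0.0012,0,0],[0,0,0],0.045],[[0.0025,0,0],[0,0,0],0.045],[[0.0037,0,0],[0,0.005,0.007],0.045],[[0.005,0.00003,-0.00002],[0,0.0095,0.014],0.045],[[0.0062,0.00006,-0.00004],[0,0.0142,0.021],0.045],[[0.0075,0.00011,-0.00008],[0,0.019,0.028],0.045],[[0.0075,0.00011,-0.00008],[0,0.019,0.028],0.045]]'; python3 ft.py 4
```

```text
time: 8.23
tool_pos: [531.6, -154.9, 297.6]
tcp_rot: [-3.141, -0.019, 1.833]
contact_force: [-0.3, -0.2, -2.6]
grip_width: 49.3
F tool [-0.023 -0.175  2.176] M tool [-0.105 -0.039  0.011] pos [ 531.602 -155.03   297.595] rot [-3.141 -0.019  1.834] 49.80897093700282 8.3833
```

```bash
python3 -m pendant '[[[0.0012,0,0],[0,0.0048,0.007],0.045],[[0.0025,0.00003,-0.00002],[0,0.0095,0.014],0.045],[[0.0037,0.00006,-0.00004],[0,0.0142,0.021],0.045],[[0.005,0.00011,-0.00007],[0,0.019,0.028],0.045],[[0.005,0.00011,-0.00007],[0,0.019,0.028],0.045],[[0.005,0.00011,-0.00007],[0,0.019,0.028],0.045]]'; python3 ft.py 4
```

```text
time: 8.93
tool_pos: [530.4, -150.2, 297.8]
tcp_rot: [-3.141, -0.038, 1.806]
contact_force: [0.3, 0.0, -2.1]
grip_width: 49.3
F tool [-0.208  0.283  2.151] M tool [-0.108 -0.072 -0.001] pos [ 530.427 -150.239  297.766] rot [-3.141 -0.038  1.806] 49.562697745865265 9.0833
```

```bash
python3 -m pendant '[[[0.002,0,0],[0,0,0],0.045],[[0.004,0,0],[0,0,0],0.045],[[0.006,0,0],[0,0,0],0.045],[[0.008,0,0],[0,0,0],0.045],[[0.01,0,0],[0,0,0],0.045],[[0.012,0,0],[0,0,0],0.045],[[0.013,0,0],[0,0,0],0.045],[[0.013,0,0],[0,0,0],0.045]]'; python3 ft.py 4
```

```text
time: 9.8
tool_pos: [527.4, -137.3, 298.3]
tcp_rot: [-3.141, -0.038, 1.806]
contact_force: [0.5, -0.6, -1.5]
grip_width: 49.3
F tool [-0.127  0.098  1.953] M tool [-0.113 -0.094 -0.019] pos [ 527.397 -137.523  298.287] rot [-3.141 -0.038  1.806] 49.09914002197183 9.95
```

```bash
python3 -m pendant '[[[0.002,0,0],[0,0,0],0.045],[[0.004,0,0],[0,0,0],0.045],[[0.006,0,0],[0,0,0],0.045],[[0.008,0,0],[0,0,0],0.045],[[0.008,0,0],[0,0,0],0.045]]'; python3 ft.py 5
```

```text
time: 10.42
tool_pos: [525.4, -129.4, 298.5]
tcp_rot: [-3.14, -0.038, 1.806]
contact_force: [1.2, -0.3, -2.4]
grip_width: 49.4
F tool [0.037 0.271 2.24 ] M tool [-0.121 -0.064  0.024] pos [ 525.51  -129.674  298.578] rot [-3.141 -0.038  1.806] 49.43644921682942 10.6167
```

Still free. I'll continue.

```bash
python3 -m pendant '[[[0.002,0,0],[0,0,0],0.045],[[0.004,0,0],[0,0,0],0.045],[[0.006,0,0],[0,0,0],0.045],[[0.008,0,0],[0,0,0],0.045],[[0.01,0,0],[0,0,0],0.045],[[0.012,0,0],[0,0,0],0.045],[[0.012,0,0],[0,0,0],0.045]]'; python3 ft.py 5
```

```text
time: 11.25
tool_pos: [522.6, -117.8, 299.0]
tcp_rot: [-3.14, -0.038, 1.806]
contact_force: [0.4, 0.0, -2.5]
grip_width: 49.2
F tool [-0.156  0.123  2.375] M tool [-0.103 -0.091  0.008] pos [ 522.726 -118.032  299.041] rot [-3.141 -0.038  1.806] 49.28934529590953 11.45
```

```bash
python3 -m pendant '[[[0.002,0,0],[0,0,0],0.045],[[0.004,0,0],[0,0,0],0.045],[[0.006,0,0],[0,0,0],0.045],[[0.008,0,0],[0,0,0],0.045],[[0.01,0,0],[0,0,0],0.045],[[0.01,0,0],[0,0,0],0.045]]'; python3 ft.py 5
```

```text
time: 12.0
tool_pos: [520.3, -108.0, 299.4]
tcp_rot: [-3.14, -0.038, 1.806]
contact_force: [-0.9, 0.5, -1.5]
grip_width: 49.7
F tool [ 0.542 -0.753  1.71 ] M tool [-0.042 -0.019  0.001] pos [ 520.342 -108.241  299.4  ] rot [-3.14  -0.038  1.806] 49.17908382766428 12.2
```

```bash
python3 -m pendant '[[[0,-0.0002,-0.0001],[0,0,0],0.045],[[0,-0.0004,-0.0002],[0,0,0],0.045],[[0,-0.0004,-0.0002],[0,0,0],0.045]]'; python3 ft.py 5
```

```text
time: 12.5
tool_pos: [520.1, -108.7, 299.6]
tcp_rot: [-3.141, -0.038, 1.806]
contact_force: [0.1, 0.3, -1.4]
grip_width: 49.6
F tool [ 0.211 -0.038  1.598] M tool [-0.106 -0.073 -0.012] pos [ 520.072 -108.623  299.594] rot [-3.141 -0.038  1.806] 49.05196708978074 12.7
```

```bash
python3 -m pendant '[[[0,-0.0001,-0.0002],[0,0,0],0.045],[[0,-0.0002,-0.0004],[0,0,0],0.045],[[0.002,-0.0002,-0.0004],[0,0,0],0.045],[[0.004,-0.0002,-0.0004],[0,0.002,-0.002],0.045],[[0.006,-0.0002,-0.0005],[0,0.004,-0.004],0.045],[[0.006,-0.0002,-0.0005],[0,0.004,-0.004],0.045]]'; python3 ft.py 5
```

```text
time: 13.25
tool_pos: [518.3, -102.4, 300.3]
tcp_rot: [-3.141, -0.042, 1.81]
contact_force: [-0.2, 0.5, -2.9]
grip_width: 49.5
F tool [-0.096 -0.103  2.372] M tool [-0.12  -0.097  0.014] pos [ 518.42  -102.617  300.341] rot [-3.141 -0.042  1.81 ] 49.411021136519096 13.45
```

```bash
python3 -m pendant '[[[0.002,0,0],[0,0,0],0.045],[[0.004,0,0],[0,0,0],0.045],[[0.006,0,0],[0,0,0],0.045],[[0.008,0,0],[0,0,0],0.045],[[0.01,0,0],[0,0,0],0.045],[[0.01,0,0],[0,0,0],0.045]]'; python3 ft.py 5
```

```text
time: 14.0
tool_pos: [516.0, -92.7, 300.8]
tcp_rot: [-3.141, -0.042, 1.81]
contact_force: [-0.6, 0.3, -2.4]
grip_width: 49.3
F tool [-0.093 -0.237  2.424] M tool [-0.102 -0.088  0.011] pos [516.058 -92.92  300.765] rot [-3.141 -0.042  1.81 ] 49.638060694835254 14.2
```

```bash
python3 -m pendant '[[[0.002,0,0],[0,0,0],0.045],[[0.004,0,0],[0,0,0],0.045],[[0.006,0,0],[0,0,0],0.045],[[0.008,0,0],[0,0,0],0.045],[[0.01,0,0],[0,0,0],0.045],[[0.01,0,0],[0,0,0],0.045]]'; python3 ft.py 5
```

```text
time: 14.75
tool_pos: [513.6, -82.9, 301.2]
tcp_rot: [-3.141, -0.042, 1.81]
contact_force: [0.6, -0.1, -1.8]
grip_width: 49.4
F tool [0.013 0.156 2.036] M tool [-0.101 -0.093 -0.009] pos [513.694 -83.219 301.183] rot [-3.141 -0.042  1.81 ] 49.198650514589254 14.95
```

```bash
python3 -m pendant '[[[0.002,0,0],[0,0,0],0.045],[[0.004,0,0],[0,0,0],0.045],[[0.006,0,0],[0,0,0],0.045],[[0.008,0,0],[0,0,0],0.045],[[0.01,0,0],[0,0,0],0.045],[[0.01,0,0],[0,0,0],0.045]]'; python3 ft.py 5
```

```text
time: 15.5
tool_pos: [511.2, -73.2, 301.6]
tcp_rot: [-3.141, -0.042, 1.81]
contact_force: [0.4, 0.6, -1.8]
grip_width: 49.5
F tool [0.385 0.343 2.245] M tool [-0.111 -0.093  0.004] pos [511.33  -73.506 301.601] rot [-3.141 -0.042  1.81 ] 49.154796371494484 15.7
```

```bash
python3 -m pendant '[[[0.002,0,0],[0,0,0],0.045],[[0.004,0,0],[0,0,0],0.045],[[0.006,0,0],[0,0,0],0.045],[[0.008,0,0],[0,0,0],0.045],[[0.01,0,0],[0,0,0],0.045],[[0.01,0,0],[0,0,0],0.045]]'; python3 ft.py 4;  python3 -m pendant '[[[0.002,0,0],[0,0,0],0.045],[[0.004,0,0],[0,0,0],0.045],[[0.006,0,0],[0,0,0],0.045],[[0.008,0,0],[0,0,0],0.045],[[0.01,0,0],[0,0,0],0.045],[[0.013,0,0],[0,0,0],0.045],[[0.017,0,0],[0,0,0],0.045],[[0.021,0,0],[0,0,0],0.045],[[0.025,0,0],[0,0,0],0.045],[[0.025,0,0],[0,0,0],0.045]]'; python3 ft.py 4
```

```text
time: 16.25
tool_pos: [508.9, -63.5, 302.0]
tcp_rot: [-3.141, -0.042, 1.81]
contact_force: [-0.6, -0.4, -1.3]
grip_width: 49.4
F tool [ 0.152 -0.405  1.743] M tool [-0.106 -0.088  0.014] pos [508.943 -63.761 302.017] rot [-3.141 -0.042  1.81 ] 49.103363210186316 16.4
time: 17.28
tool_pos: [502.8, -38.9, 303.1]
tcp_rot: [-3.141, -0.042, 1.81]
contact_force: [-0.1, 0.7, -2.0]
grip_width: 49.7
F tool [0.063 0.201 2.439] M tool [-0.119 -0.082 -0.001] pos [502.993 -39.307 303.084] rot [-3.141 -0.042  1.81 ] 49.25759199121524 17.4333
```

The drum is off: it is 146 mm along, and the forces are steady at its weight. I'll move to a viewpoint just short of the rack.

```bash
python3 - <<'E'
from h import *
print(delta([468.7,129.6,340],Rdown(np.pi/2-.34)))
E
```

```text
(array([174.06,   6.63, -29.7 ]), array([-0.0129, -0.0403,  0.579 ]))
```

```bash
python3 -m pendant '[[[0.02,0,-0.005],[0,-0.004,0.05],0.045],[[0.045,0.001,-0.01],[-0.001,-0.008,0.12],0.045],[[0.07,0.002,-0.015],[-0.003,-0.014,0.2],0.045],[[0.095,0.003,-0.02],[-0.005,-0.02,0.28],0.045],[[0.12,0.004,-0.025],[-0.007,-0.026,0.36],0.045],[[0.145,0.005,-0.029],[-0.01,-0.032,0.45],0.045],[[0.165,0.006,-0.03],[-0.012,-0.037,0.53],0.045],[[0.174,0.0066,-0.03],[-0.013,-0.04,0.579],0.045],[[0.174,0.0066,-0.03],[-0.013,-0.04,0.579],0.045],[[0.174,0.0066,-0.03],[-0.013,-0.04,0.579],0.045]]'
python3 - <<'E'
from h import *
for i in range(6): c=shot('w5')
o=get_obs(); print(o['tool_pos'],o['tcp_rot'],c['o']['tool_pos'],o['contact_force'])
cv2.imwrite('pics/w5.png',cv2.resize(c['color'][20:270,190:460],None,fx=2.4,fy=2.4,interpolation=cv2.INTER_CUBIC)[:,:,::-1])
E
```

```text
time: 18.32
tool_pos: [468.6, 129.6, 340.3]
tcp_rot: [3.142, -0.0, 1.234]
contact_force: [0.3, 0.1, -2.3]
grip_width: 49.3
[468.8615558  128.80963537 340.15793899] [-3.14121934e+00 -2.44295018e-04  1.22994149e+00] [468.87404304 128.76634526 340.15847636] [ 0.23629311  0.23858904 -2.43367818]
```

View pics/w5.png

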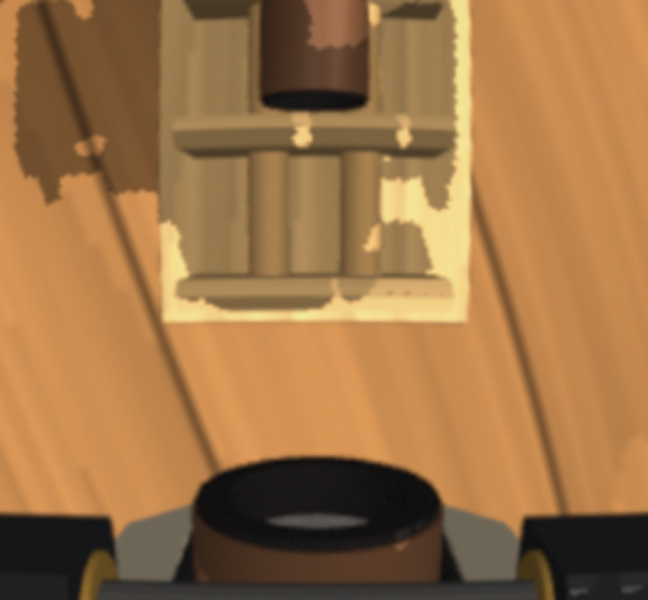

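```bash
python3 - <<'E'
from fit2 import *
c=pickle.load(open('w5.pkl','rb')); c['R']=cv2.Rodrigues(c['rvec'])[0]; c['C']=-c['R'].T@c['tvec']; c['f']=c['mtx'][0,0]; cam['w5']=c
D=lambda x,y:((x+.5)/2.4-.5+190,(y+.5)/2.4-.5+20)
R0=rot(c['o']); 
for nm,pts,h in[('base L-near',[(163,321)],12),('base R-near',[(467,321)],12),('base L 100',[(161,100)],12),('base R 100',[(470,100)],12),
 ('dowL 165',[(250,165),(289,165)],26),('dowL 265',[(248,265),(288,265)],26),('dowR 165',[(343,165),(382,165)],26),('dowR 265',[(341,265),(381,265)],26),
 ('near board inner top edge',[(315,277)],58),('near board L end',[(177,288)],58),('near board R end',[(453,288)],58),('far board near top edge',[(315,140)],56),('far board far top',[(315,118)],58)]:
    v=np.mean([ray('w5',D(*p)) for p in pts],0); p=c['C']+v*(h-c['C'][2])/v[2]; e=R0.T@(p-c['o']['tool_pos']); print(nm,p,'tool',e[:2])
print(c['o']['tcp_rot'],delta([495.4,205.1,340],None,c['o']))
E
```

```text
base L-near [418.32 184.01  12.  ] tool [ 35.1  -65.99]
base R-near [539.43 140.85  12.  ] tool [34.88 62.58]
base L 100 [450.34 272.36  12.  ] tool [129.06 -65.33]
base R 100 [570.87 229.37  12.  ] tool [128.82  62.64]
dowL 165 [483.46 228.06  26.  ] tool [ 98.38 -19.32]
dowL 265 [469.37 190.82  26.  ] tool [ 58.57 -20.16]
dowR 165 [517.66 215.87  26.  ] tool [98.32 16.99]
dowR 265 [503.92 178.5   26.  ] tool [58.5  16.52]
near board inner top edge [485.92 181.85  58.  ] tool [55.66 -1.57]
near board L end [438.44 195.25  58.  ] tool [ 52.42 -50.8 ]
near board R end [531.14 162.21  58.  ] tool [52.25 47.62]
far board near top edge [502.33 227.91  56.  ] tool [104.55  -1.49]
far board far top [504.91 235.15  58.  ] tool [112.24  -1.48]
[-3.14 -0.    1.23] (array([80.81, -0.5 ,  0.18]), array([0., 0., 0.]))
```

```bash
python3 - <<'E'
from fit2 import *
c=pickle.load(open('w5.pkl','rb')); c['R']=cv2.Rodrigues(c['rvec'])[0]; c['C']=-c['R'].T@c['tvec']; c['f']=c['mtx'][0,0]; cam['w5']=c
D=lambda x,y:((x+.5)/2.4-.5+190,(y+.5)/2.4-.5+20); R0=rot(c['o'])
for pt,h in[((317,459),157.6),((317,552),207.6),((194,507),182.6),((441,507),182.6)]:
    v=ray('w5',D(*pt)); p=c['C']+v*(h-c['C'][2])/v[2]; print((R0.T@(p-c['o']['tool_pos']))[:2])
E
python3 -m pendant '[[[0.015,-0.0003,0],[0,0,0],0.045],[[0.035,-0.0007,0],[0,0,0],0.045],[[0.055,-0.0012,0],[0,0,0],0.045],[[0.072,-0.0015,0],[0,0,0],0.045],[[0.08,-0.0017,0],[0,0,0],0.045],[[0.08,-0.0017,0.02],[0,0,0],0.045],[[0.08,-0.0017,0.045],[0,0,0],0.045],[[0.08,-0.0017,0.065],[0,0,0],0.045],[[0.08,-0.0017,0.075],[0,0,0],0.045],[[0.08,-0.0017,0.075],[0,0,0],0.045]]'; python3 ft.py 5
```

```text
[20.26 -1.  ]
[19.79 -1.05]
[ 18.03 -25.79]
[17.95 23.94]
time: 19.45
tool_pos: [493.1, 204.9, 263.1]
tcp_rot: [-3.137, 0.002, 1.23]
contact_force: [0.1, -0.2, -2.5]
grip_width: 49.1
F tool [-0.008  0.031  1.758] M tool [-0.073 -0.012  0.001] pos [493.912 205.252 265.329] rot [ 3.14  -0.002  1.23 ] 49.474881736094765 19.65
```

```bash
python3 -m pendant '[[[0,0.0004,0.01],[0,0,0],0.045],[[0,0.0008,0.025],[0,0,0],0.045],[[0,0.0008,0.037],[0,0,0],0.045],[[0,0.0008,0.044],[0,0,0],0.045],[[0,0.0008,0.048],[0,0,0],0.045],[[0,0.0008,0.048],[0,0,0],0.045],[[0,0.0008,0.048],[0,0,0],0.045]]'; python3 ft.py 5
python3 - <<'E'
from h import *
c=shot('w6')['color']; t=shot('t6','top')['color']; s=shot('s6','side')['color']
a=cv2.resize(c[180:340,220:430],(800,600),interpolation=cv2.INTER_CUBIC)
q=np.zeros((600,800,3),np.uint8); q[:300,:400]=cv2.resize(c[170:320,220:420],(400,300),interpolation=cv2.INTER_CUBIC)
q[:300,400:]=cv2.resize(s[125:215,235:355],(400,300),interpolation=cv2.INTER_CUBIC); q[300:,:400]=cv2.resize(t[170:260,170:290],(400,300),interpolation=cv2.INTER_CUBIC)
cv2.imwrite('pics/w6.png',q[:,:,::-1])
E
```

```text
time: 20.28
tool_pos: [494.7, 205.4, 217.5]
tcp_rot: [3.141, -0.001, 1.231]
contact_force: [0.1, 0.3, -1.3]
grip_width: 49.4
F tool [-0.179 -0.075  1.431] M tool [-0.096  0.009  0.001] pos [494.731 205.403 217.847] rot [ 3.141 -0.001  1.231] 49.487695427899176 20.4833
```

View pics/w6.png

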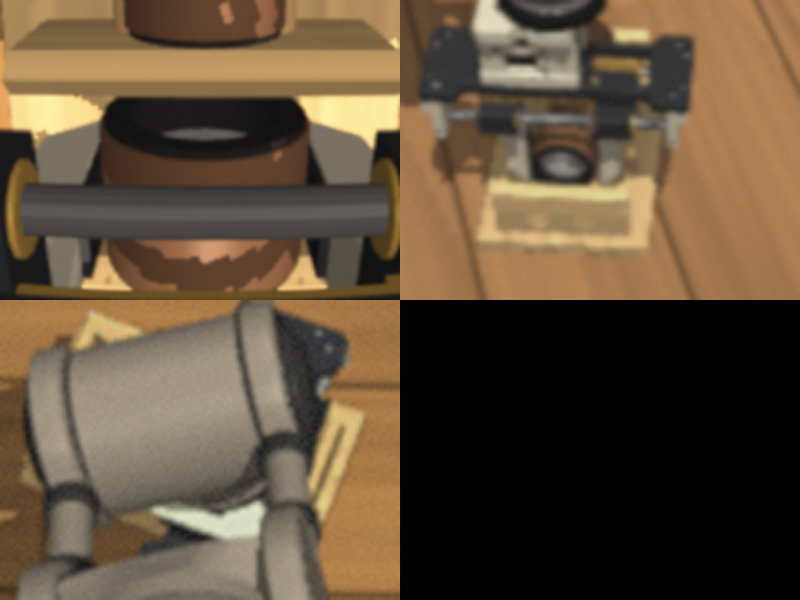

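The drum is inside the bay, between its boards, about 7 mm above its seat. I'll lower it slowly and feel for contact.

```bash
python3 -m pendant '[[[0,0,0.001],[0,0,0],0.045],[[0,0,0.002],[0,0,0],0.045],[[0,0,0.003],[0,0,0],0.045],[[0,0,0.004],[0,0,0],0.045],[[0,0,0.004],[0,0,0],0.045]]'; python3 ft.py 4; python3 -m pendant '[[[0,0,0.0005],[0,0,0],0.045],[[0,0,0.001],[0,0,0],0.045],[[0,0,0.0015],[0,0,0],0.045],[[0,0,0.0015],[0,0,0],0.045]]'; python3 ft.py 4
```

```text
time: 21.1
tool_pos: [494.4, 205.3, 213.0]
tcp_rot: [-3.141, -0.0, 1.231]
contact_force: [-0.2, 0.6, -2.3]
grip_width: 49.0
F tool [ 0.605 -0.068  2.317] M tool [-0.099  0.008  0.01 ] pos [494.459 205.321 213.158] rot [-3.141 -0.     1.231] 49.55075391778398 21.25
time: 21.63
tool_pos: [494.4, 205.3, 211.7]
tcp_rot: [-3.141, -0.0, 1.231]
contact_force: [-0.2, 0.0, -2.3]
grip_width: 48.9
F tool [-0.155  0.112  1.561] M tool [-0.056  0.001  0.037] pos [494.477 205.332 211.771] rot [-3.141 -0.     1.231] 49.287416403499186 21.7833
```

```bash
python3 -m pendant '[[[0,0,0.0002],[0,0,0],0.045],[[0,0,0.0004],[0,0,0],0.045],[[0,0,0.0004],[0,0,0],0.045]]'; python3 ft.py 5; python3 -m pendant '[[[0,0,0.0002],[0,0,0],0.045],[[0,0,0.0004],[0,0,0],0.045],[[0,0,0.0004],[0,0,0],0.045]]'; python3 ft.py 5
```

```text
time: 22.08
tool_pos: [494.5, 205.3, 211.4]
tcp_rot: [-3.141, -0.0, 1.231]
contact_force: [0.9, 0.3, -1.8]
grip_width: 49.2
F tool [ 0.234 -0.038  2.205] M tool [-0.098 -0.005  0.008] pos [494.492 205.332 211.409] rot [-3.141 -0.     1.231] 49.33171763502489 22.2833
time: 22.58
tool_pos: [494.6, 205.3, 211.2]
tcp_rot: [3.141, -0.001, 1.231]
contact_force: [0.7, 0.1, -0.7]
grip_width: 49.0
F tool [-0.043  0.464  0.639] M tool [-0.083 -0.041 -0.014] pos [494.572 205.341 211.152] rot [ 3.141 -0.001  1.231] 49.25558935039778 22.7833
```

```bash
python3 -m pendant '[[[0,0.0002,0],[0,0,0],0.045],[[0,0.0003,0.0001],[0,0,0],0.045],[[0,0.0003,0.0002],[0,0,0],0.045]]'; python3 ft.py 6
```

```text
time: 23.08
tool_pos: [494.8, 205.2, 211.0]
tcp_rot: [-3.142, -0.001, 1.231]
contact_force: [-0.1, -0.4, 2.6]
grip_width: 49.4
F tool [-0.117 -0.57  -2.319] M tool [ 0.084 -0.108  0.016] pos [494.796 205.257 211.004] rot [ 3.142 -0.001  1.231] 49.12805665221471 23.3333
```

```bash
python3 -m pendant '[[[0,-0.0001,-0.0001],[0,0,0],0.045],[[0,-0.0001,-0.0002],[0,0,0],0.045],[[0,-0.0001,-0.0002],[0,0,0],0.045]]'; python3 ft.py 6
```

```text
time: 23.63
tool_pos: [494.8, 205.2, 211.0]
tcp_rot: [3.142, -0.0, 1.231]
contact_force: [-1.3, 0.6, 1.2]
grip_width: 48.8
F tool [-0.138  0.06  -1.347] M tool [-0.08  -0.032 -0.04 ] pos [494.77  205.265 211.019] rot [ 3.141 -0.001  1.231] 49.25825333805119 23.8833
```

Balanced on both dowels with a light load. I'll release slowly.

```bash
python3 -m pendant '[[[0,0,0],[0,0,0],0.0494],[[0,0,0],[0,0,0],0.0497],[[0,0,0],[0,0,0],0.05],[[0,0,0],[0,0,0],0.0503],[[0,0,0],[0,0,0],0.0507],[[0,0,0],[0,0,0],0.0512],[[0,0,0],[0,0,0],0.052],[[0,0,0],[0,0,0],0.054],[[0,0,0],[0,0,0],0.057],[[0,0,0],[0,0,0],0.06]]'; python3 ft.py 4
python3 -m pendant '[[[0,0,0],[0,0,0],0.066],[[0,0,0],[0,0,0],0.07],[[0,0,0],[0,0,0],0.07]]'; python3 ft.py 3
```

```text
time: 24.77
tool_pos: [494.7, 205.3, 211.0]
tcp_rot: [-3.141, -0.0, 1.231]
contact_force: [-0.2, -0.4, 0.2]
grip_width: 58.4
F tool [-0.503 -0.145 -0.07 ] M tool [-0.093  0.034 -0.008] pos [494.666 205.267 211.01 ] rot [-3.141 -0.     1.231] 59.57967542783589 24.9167
time: 25.22
tool_pos: [494.7, 205.3, 211.0]
tcp_rot: [-3.141, -0.0, 1.231]
contact_force: [0.1, 0.5, 0.6]
grip_width: 69.4
F tool [ 0.13  -0.141  0.055] M tool [-0.098 -0.027  0.008] pos [494.682 205.269 211.027] rot [-3.141 -0.     1.231] 69.9461511547269 25.3167
```

Fingers are clear with zero force. I'll rise straight up, then back away to look.

```bash
python3 -m pendant '[[[0,0,-0.01],[0,0,0],0.07],[[0,0,-0.025],[0,0,0],0.07],[[0,0,-0.045],[0,0,0],0.07],[[0,0,-0.07],[0,0,0],0.07],[[0,0,-0.1],[0,0,0],0.07],[[0,0,-0.13],[0,0,0],0.07],[[-0.035,0,-0.13],[0,0,0],0.07],[[-0.075,0,-0.13],[0,0,0],0.07],[[-0.11,0,-0.13],[0,0,0],0.07],[[-0.11,0,-0.13],[0,0,0],0.07]]'
python3 -m pendant '[[[0,0,0],[0,0,0],0.07],[[0,0,0],[0,0,0],0.07]]'
python3 - <<'E'
from h import *
c=shot('w7')['color']; s=shot('s7','side')['color']; t=shot('t7','top')['color']
q=np.zeros((600,800,3),np.uint8); q[:,:450]=cv2.resize(c[0:200,245:395],(450,600),interpolation=cv2.INTER_CUBIC)
q[:300,460:]=cv2.resize(s[120:210,245:347],(340,300),interpolation=cv2.INTER_CUBIC); q[310:510,460:]=cv2.resize(t[130:270,160:398],(340,200),interpolation=cv2.INTER_CUBIC)
cv2.imwrite('pics/w7.png',q[:,:,::-1])
E
```

```text
time: 26.2
tool_pos: [456.1, 97.8, 341.8]
tcp_rot: [-3.141, 0.002, 1.228]
contact_force: [0.2, 0.1, -0.3]
grip_width: 70.1
time: 26.37
tool_pos: [458.3, 101.6, 341.7]
tcp_rot: [3.14, -0.001, 1.23]
contact_force: [-0.4, -0.2, -0.0]
grip_width: 70.1
```

View pics/w7.png

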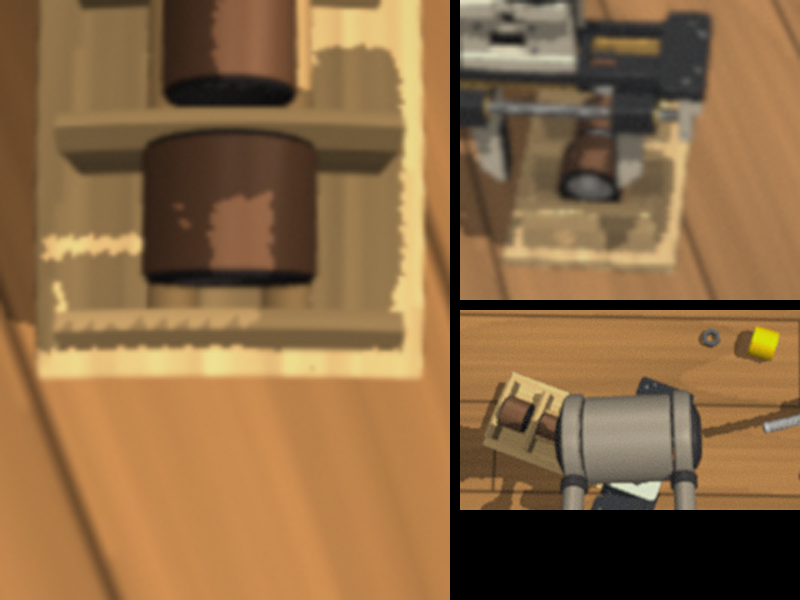

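The drum lies centred over both dowels: its edges are at 144 and 316, against the base edges at 38 and 423. A quick numeric check of the axial clearance, then I'll hand in.

```bash
python3 - <<'E'
from fit2 import *
c=pickle.load(open('w7.pkl','rb')); c['R']=cv2.Rodrigues(c['rvec'])[0]; c['C']=-c['R'].T@c['tvec']; c['f']=c['mtx'][0,0]; cam['w7']=c
D=lambda x,y:((x+.5)/3-.5+245,(y+.5)/3-.5); R0=rot(c['o'])
for nm,pt,h in[('base edge (-105)',(230,377),12),('drum near top rim',(230,283),78.7-1),('drum near tang',(145,268),53.7),('near tang R',(315,270),53.7),('far top rim',(230,128),78.7),('far tang L',(143,148),53.7),('far tang R',(315,150),53.7),('far board top near edge -36',(230,122),58)]:
    v=ray('w7',D(*pt)); p=c['C']+v*(h-c['C'][2])/v[2]; e=R0.T@(p-c['o']['tool_pos']); 
    if 'base' in nm: b=e[0]
    print(nm,'rack y',e[0]-b-105,'tool y',e[1])
from plant import close_job
print(get_obs()['contact_force']); close_job()
E
```

```text
base edge (-105) rack y -105.0 tool y -1.3076213719611312
drum near top rim rack y -78.16462299311073 tool y -1.2346658811792326
drum near tang rack y -71.80539531108971 tool y -25.47921700221161
near tang R rack y -72.46014802672778 tool y 23.00517823444439
far top rim rack y -36.445519884498594 tool y -1.1793315999553844
far tang L rack y -36.08424388391512 tool y -26.044651535333596
far tang R rack y -36.77506914651249 tool y 23.08548504825566
far board top near edge -36 rack y -29.627398281681593 tool y -1.1814087487894784
[ 0.1  -0.4   1.08]
the job is handed in; nothing more can be done
```

I slid the brown drum off the bent spindle, laid it in the empty end bay of the rack, and handed the job in after about 26 s of robot time.

- **Coming off the spindle:** I gripped it with its sides centred between the jaws and tilted it about 4° past the bend to follow the thread. At my checks the side force was about 1.3 N when I closed the jaws and under 1 N along the thread. I only read the force between short moves, so a brief peak in between could have been missed.
- **Setting down:** At first the drum touched one dowel. I shifted it 0.2–0.3 mm until it sat on both dowels. The highest push at the checks was about 4.5 N, and I eased that off before opening the fingers.
- **Last checks:**
  - **Seating:** The final wrist picture shows the drum level and centred across the dowels to within about 0.2 mm. It lies between its two boards and the gripper is clear of it.
  - **Position along the bay:** Readings put the drum's centre within about 6 mm of mid-bay. They disagreed by a few mm because the rims are blurry. One put its far end level with the middle board's face, so I can't confirm the gap there; the clearance should be 4 mm.
  - **Force:** The last reading was about 1 N upward with the gripper in free air, at the top of the sensor's usual scatter.
- **Left alone:** I never reached for the other drums, flange, nut or look-alikes. The last pictures show the two rack drums and the nut in place. The arm hid the flange, so I did not check it again.

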